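# Set the flip stop and push the tube up to it

## Robot

A 6-joint arm with a two-finger parallel gripper is mounted at the origin on a cart in front of the work surface, level with it; the furniture and walls round the work are solid. World frame = base frame: x ahead of the robot, y to its left, z up, the work surface at z = 0. Lengths are in mm, angles in rad, forces in N, time in s.
With the tool pointing down it reaches from about 275 to 725 mm from the base axis. Payload 15.9 kg.
Tool frame: the origin (TCP) lies midway between the tips of the shut fingers; the grasp point (between the pads) lies 19 mm behind it; z points along the fingers, x is the direction in which the jaws open and shut, and the axes are right-handed (so a half turn about z gives the same grasp; the last joint's range is limited). The gripper opens to 85 mm and grips with 20 to 120 N. Pads are 22 mm wide; open, the fingers measure 114 mm over their backs; the gripper's body (76 mm by 85 mm) begins 54 mm behind the grasp point. The pads swing forward as they close: fully open they stand 13 mm farther back than shut.
Start: joints at [1.291, 0.213, -0.034, 1.323, 0, 1.571], TCP at [138.076, 480.542, 231.306] pointing down, gripper open.
Joint ranges: [-2.98, 2.98], [-0.74, 1.72], [-1.14, 1.35], [-2.1, 2.04], [-1.57, 1.44], [-3.14, 3.14]. Speed limits (rad/s): [1.89, 1.89, 2.39, 2.57, 3.14, 3.14].

## Interface

Orientations are given as [roll, pitch, yaw] about the fixed x, y, z axes, in that order (R = Rz(yaw) Ry(pitch) Rx(roll)).
In Python, from plant import ctrl gives the robot as it stands.
- The arm moves only by the tool drive_tool, never from a script. Its arguments are lists of equal length, an entry for each row: "linear": the shift along the tool's x, y, z in m, a list of three; "turn": the turn, a rotation vector about the tool's x, y, z in units of 8 degrees (1.0 is 8 degrees), a list of three. A call has 1 to 8 rows; each row shifts and turns the commanded pose from where the row before left it, along the tool's axes as they then stand; what a row does not reach is not made up. A row lasts 1/10 s, in which the tool goes at most 50 mm and 8.59 degrees, less where a joint would pass 70% of its speed; a pose out of reach is approached as far as the arm can. A call with a gripper value outside its range is refused whole. "jaw" is the opening, from 0 (shut) to 1 (fully open), set as the call begins (left out, the last holds). The fingers move at their own pace and stop on an object; "squeeze" is the grip in N (left out, the last holds). Time passes only in rows, so rows that do not move let the fingers close. It gives the time, the measured TCP pose, the force and the opening at its end, in the units of the state.
- ctrl.observe(): the state, without advancing time (a new reading comes with each control period).
- ctrl.read_camera(name): name is "scene" or "top"; returns the picture (400x640x3 uint8, red, green, blue); there is no depth.
- ctrl.camera_params(name): a dict with "fovy" (degrees; the focal length in pixels is half the picture's height over the tangent of half this angle, whatever the lens; pixels are square), "cx", "cy" (the principal point, pixels), "k1" (the pictures are not rectified: a ray, as slopes to the right and down, at radius r is drawn at 1 + k1 r^2 times it, then the intrinsics apply), "R" (3x3) and "t" (3): a world point X has camera coordinates R X + t. Camera axes: x right, y down, z forward; pixel columns grow to the right and rows downward; lengths in mm; the calibration is good to about 2 mm. A picture is of the moment at which its call begins. camera_params takes no time and is no camera call.
- ctrl.job_done(): hands the job in, once; it reports no verdict.
The state is a dict: "time_s": time; "joint_pos": joint angles; "qd": joint speeds; "joint_torque": joint torques, N m; "tool_pos": TCP position; "tcp_rot": TCP orientation; "force": force on the tool from outside, world axes, zero at the start; "torque": the same for the moment, N m; "opening": finger opening in mm.
Only numpy, scipy, OpenCV 4.12 (cv2) and the standard library are available. Lean on these libraries where they do the work, as an engineer would, in place of code of your own. Each camera call takes 0.05 s, during which the arm holds its last target.

## Task

The short square tube lies in the channel of the length gauge. Flip down the first stop on its way, the one nearer the tube, so that it lies fully down across the channel, and leave the other stop up. Then slide the tube along the channel until its end rests against the lowered stop.

Things in the scene. Friction and masses are not known exactly. Their poses are not given: they have to be found in the camera images.
- tube: rusty square tube offcut, 30 mm wide (x), 60 mm long (y), 30 mm high, 0.1 to 0.2 kg. Origin at the centre of its underside, z up. It lies lengthwise in the gauge's channel, near the end at the robot's right (-y of the gauge), and must slide toward +y of the gauge; against the lowered stop its origin is at gauge x 0, y -16, z 12 mm.
- gauge: bolted-down length gauge: plate x -60..50, y -150..130, 12 mm thick. Origin: on the worktop, under the channel's middle; y along the channel (to the robot's left), x away from the robot, z up. In its frame (mm): channel floor z 12, x -17..17; low lip x 17..25, top z 20; fence on the robot's side, x -45..-17, top z 30, with two equal steel stops hinged on it between lugs (top z 60).
- near_stop (a joint): angle (rad) of the stop nearer the tube. Hinge along y at gauge (-34, 20, 50) mm. 0: fully down, a level bar 12 mm thick (y 14..26) from the hinge to x 49, top z 57, its blade (x -15..13) down to z 22. pi/2: bar upright; more leans back over the fence to the robot (max 2.2). Bar 83 mm long, 14 mm deep. Starts 1.75 to 2.15. Stiff hinge (0.09 N m): stays where left, push it down with 1 to 3 N to its hard end.
- far_stop (a joint): the same for the second, identical stop, hinged at gauge (-34, 105, 50) mm, 85 mm farther along the channel. It starts up (1.75 to 2.15) and must stay up.

How it is judged:
By the outcome, as a careful person would: the job done as asked, in the order asked, and still so for the second after the job is handed in, with the robot touching nothing.
It also fails if it takes over 35 s, if anything falls off the work surface, if the arm or the gripper's body presses on something with over 40 N, if the wrist force passes 120 N, or if a joint passes its speed limit or range.

## Working session

There is one attempt and no reset: what is moved stays moved. The work goes in short steps, Python scripts to look and compute and a tool call to move; the robot and the scene stay as the last step left them, time stands still between calls to the robot, and variables do not carry over. Pictures are saved under pics/ and viewed, and the job is handed in when it is done.

Besides the shell and the picture viewer there is one more tool, called as name(argument=value, ...), one argument or row to a line, values as JSON. drive_tool: Moves the arm, as the interface text tells. Its arguments: {"type":"object","properties":{"linear":{"type":"array"},"turn":{"type":"array"},"jaw":{"type":"number"},"squeeze":{"type":"number"}},"required":["linear","turn"]}

```bash
mkdir -p pics
python3 - <<'E'
from plant import ctrl
import cv2
print(ctrl.observe())
for n in("scene","top"):
    cv2.imwrite(f"pics/{n}0.png",ctrl.read_camera(n)[:,:,::-1]); print(ctrl.camera_params(n))
E
```

```text
{'time_s': 0.0, 'joint_pos': array([ 1.29100271e+00,  2.13345526e-01, -3.50651667e-02,  1.32353862e+00,
       -1.04972173e-05,  1.57080837e+00]), 'qd': array([-0.0006699 ,  0.00029909, -0.00081417,  0.00112926, -0.00226707,
       -0.00043183]), 'joint_torque': array([ 2.33088896e-03, -6.86153412e+01,  4.87123060e+01,  1.72357337e-02,
        1.39859490e-04,  2.77451807e-05]), 'tool_pos': array([137.98188008, 480.20744668, 230.81908697]), 'tcp_rot': array([3.14158214e+00, 1.15298265e-03, 1.29099066e+00]), 'force': array([ 0.04123511, -0.82258791, -0.14721334]), 'torque': array([-0.00241103, -0.04431728, -0.02308112]), 'opening': 85.43538609867397}
{'fovy': 50.19737397417538, 'cx': 318.9612493160503, 'cy': 196.95212195095021, 'k1': -0.07385522338081688, 'R': array([[ 0.70737505, -0.70678871,  0.00838199],
       [-0.29738202, -0.30834471, -0.90359697],
       [ 0.64123668,  0.6366893 , -0.42830161]]), 't': array([-415.52685523,  224.91433868,  504.08079021])}
{'fovy': 45.98526476872975, 'cx': 321.091671479401, 'cy': 204.63009698626354, 'k1': 0.022745117606458674, 'R': array([[ 0.01881505, -0.99964725, -0.0187448 ],
       [-0.99881621, -0.01795166, -0.0452096 ],
       [ 0.04485715,  0.01957323, -0.99880164]]), 't': array([-28.85578547, 563.49671292, 875.67942573])}
```

View pics/scene0.png

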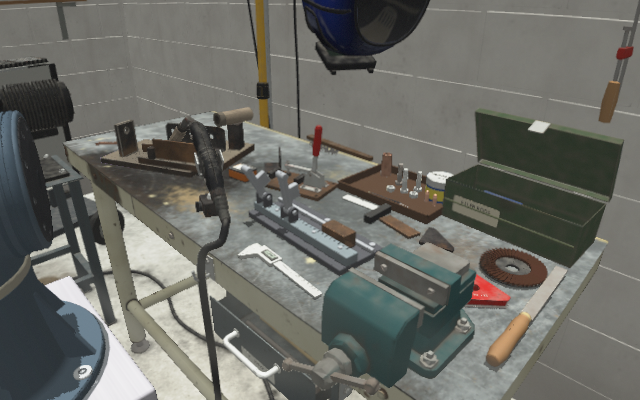

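View pics/top0.png

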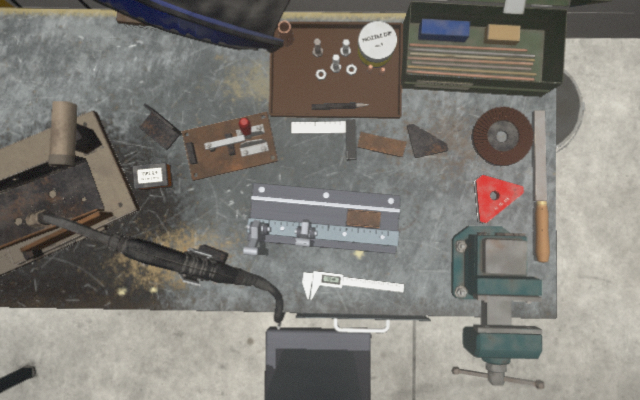

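```bash
cat > h.py <<'E'
import numpy as np, cv2
from plant import ctrl
def P(n):
    p=ctrl.camera_params(n); f=200/np.tan(np.radians(p['fovy']/2)); return p,f
def proj(n,X):
    p,f=P(n); c=np.atleast_2d(X)@np.array(p['R']).T+p['t']; s=c[:,:2]/c[:,2:]
    r2=(s**2).sum(1,keepdims=True); s=s*(1+p['k1']*r2)
    return s*f+[p['cx'],p['cy']]
def ray(n,uv):
    p,f=P(n); K=np.array([[f,0,p['cx']],[0,f,p['cy']],[0,0,1.]])
    s=cv2.undistortPoints(np.array(uv,float).reshape(-1,1,2),K,np.array([p['k1'],0,0,0.]))[:,0]
    R=np.array(p['R']); d=np.c_[s,np.ones(len(s))]@R; return -R.T@p['t'],d
def onz(n,uv,z):
    o,d=ray(n,uv); return o+d*((z-o[2])/d[:,2])[:,None]
def crop(src,x0,y0,x1,y1,k,out):
    im=cv2.imread(src)[y0:y1,x0:x1]; cv2.imwrite(out,cv2.resize(im,None,fx=k,fy=k,interpolation=cv2.INTER_CUBIC))
E
python3 - <<'E'
from h import *
for n in("scene","top"):
    print(n,ray(n,[[320,200]])[0],proj(n,[[138,480,231],[0,0,0],[500,0,0]]))
crop("pics/top0.png",235,170,415,270,4.4,"pics/topc.png")
crop("pics/scene0.png",235,155,395,275,5,"pics/scenec.png")
E
```

```text
scene [  37.58371977 -545.2813872   422.6134676 ] [[-12.49780409 109.50781824]
 [-10.17024238 375.10280189]
 [286.97804759 236.37470594]]
top [524.09209285 -35.86978208 899.56461437] [[-51.21136403 501.20615387]
 [305.41322653 510.79927758]
 [310.88367474 238.2689007 ]]
```

View pics/topc.png

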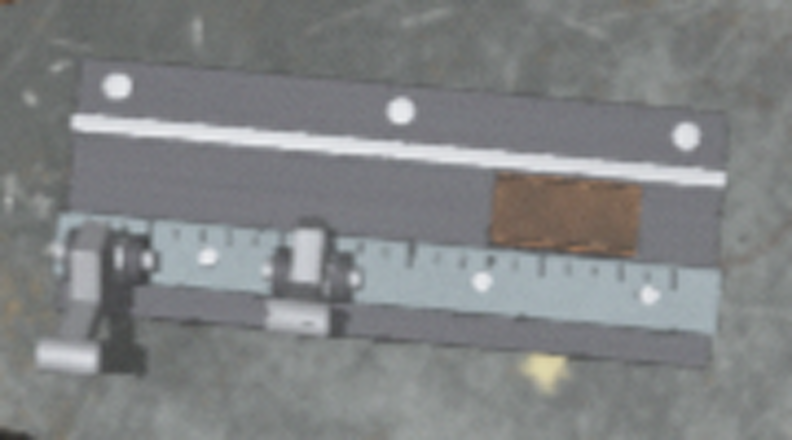

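View pics/scenec.png

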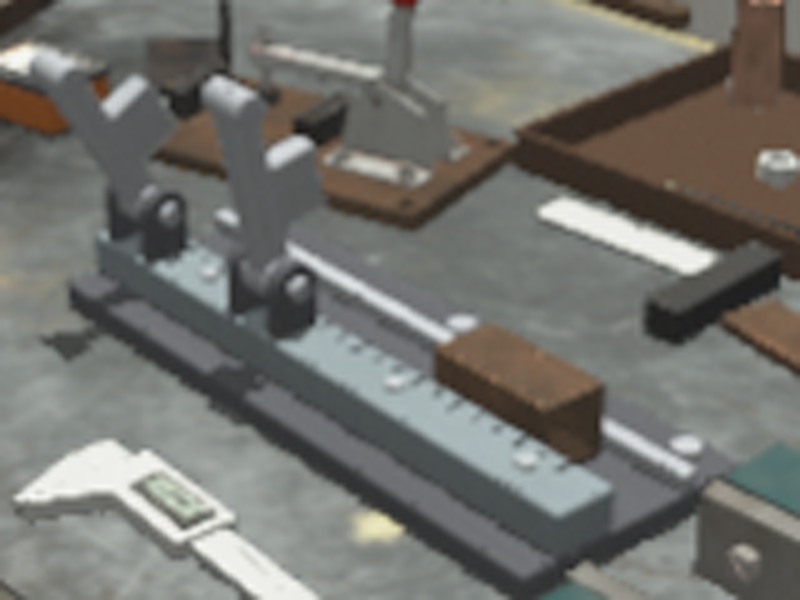

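Run:
```python
from h import *
pts=[((80,60),(50,130,12)),((728,112),(50,-150,12)),((710,367),(-60,-150,12)),((720,267),(-17,-150,30)),((716,333),(-45,-150,30)),((58,213),(-17,130,30)),((724,172),(25,-150,20)),((726,187),(17,-150,20)),((72,114),(25,130,20)),((70,130),(17,130,20))]
A=[];B=[]
for (u,v),g in pts:
    A.append(g[:2]); B.append(onz("top",[[235+(u+.5)/4.4-.5,170+(v+.5)/4.4-.5]],g[2])[0,:2])
A=np.array(A,float);B=np.array(B)
a,b=A-A.mean(0),B-B.mean(0)
th=np.arctan2((a[:,0]*b[:,1]-a[:,1]*b[:,0]).sum(),(a*b).sum())
R=np.array([[np.cos(th),-np.sin(th)],[np.sin(th),np.cos(th)]]); t=B.mean(0)-R@A.mean(0)
print(th,t,(B-A@R.T-t).round(1).tolist())
np.savez("g.npz",th=th,R=R,t=t)
def g2w(g): g=np.atleast_2d(g); return np.c_[g[:,:2]@R.T+t,g[:,2]]
# tube top corners z=42
for c in [(492,174),(642,186),(638,256),(488,243)]:
    w=onz("top",[[235+(c[0]+.5)/4.4-.5,170+(c[1]+.5)/4.4-.5]],42)[0,:2]; print("tube",R.T@(w-t))
im=cv2.imread("pics/scene0.png")
def bar(y,q): # end centre bottom/top
    L=83;c,s=np.cos(q),np.sin(q); return [[-34+L*c-d*s,y+k,50+L*s+d*c] for d in(-7,7) for k in(-6,6)]
for n in("scene","top"):
    print(n,proj(n,g2w([[-17,-150,30],[-45,-150,30],[-60,-150,12],[50,130,12],[-17,130,30]])).round(1).tolist())
    for y in(20,105):
        for q in(1.75,1.95,2.15): print(y,q,proj(n,g2w(bar(y,q))).mean(0).round(1), proj(n,g2w(bar(y,q))).round(0).tolist())
```

```text
-0.0653179174261748 [544.87927943 -14.02898305] [[-1.1, -0.8], [-0.4, 0.4], [0.7, -0.4], [0.4, 1.2], [0.9, 0.8], [-0.5, -0.6], [-1.4, 1.3], [0.2, -0.1], [0.0, -1.0], [1.1, -0.8]]
tube [ 13.63591488 -50.49891382]
tube [  13.85524757 -112.51050127]
tube [ -15.0399869 -113.1285718]
tube [-14.90336647 -51.1792325 ]
scene [[358.1, 252.5], [346.3, 258.5], [339.4, 271.0], [288.6, 197.0], [263.5, 198.0]]
20 1.75 [280.9 172.2] [[286.0, 172.0], [282.0, 170.0], [280.0, 175.0], [276.0, 173.0]]
20 1.95 [273.8 176.7] [[279.0, 175.0], [275.0, 174.0], [273.0, 180.0], [269.0, 178.0]]
20 2.15 [267.2 182.7] [[272.0, 181.0], [268.0, 179.0], [267.0, 187.0], [263.0, 185.0]]
105 1.75 [254.8 159.7] [[259.0, 159.0], [256.0, 157.0], [254.0, 162.0], [250.0, 160.0]]
105 1.95 [248.  163.8] [[252.0, 163.0], [249.0, 161.0], [247.0, 167.0], [244.0, 165.0]]
105 2.15 [241.8 169.3] [[246.0, 168.0], [243.0, 166.0], [241.0, 173.0], [238.0, 171.0]]
top [[398.9, 230.5], [397.8, 245.8], [395.8, 253.4], [252.4, 182.7], [247.5, 217.8]]
20 1.75 [302.  241.8] [[306.0, 238.0], [299.0, 237.0], [305.0, 246.0], [298.0, 246.0]]
20 1.95 [301.3 251.5] [[305.0, 248.0], [298.0, 247.0], [305.0, 256.0], [297.0, 255.0]]
20 2.15 [300.8 260.1] [[305.0, 257.0], [297.0, 256.0], [304.0, 264.0], [297.0, 263.0]]
105 1.75 [250.1 237.4] [[254.0, 234.0], [247.0, 233.0], [253.0, 242.0], [246.0, 241.0]]
105 1.95 [249.6 247. ] [[253.0, 243.0], [246.0, 243.0], [253.0, 251.0], [246.0, 251.0]]
105 2.15 [249.6 255.7] [[253.0, 253.0], [246.0, 252.0], [253.0, 259.0], [246.0, 259.0]]
```

```bash
cat >> h.py <<'E'
def tri(us,ut):
    o1,d1=ray("scene",[us]);o2,d2=ray("top",[ut]);d1=d1[0];d2=d2[0]
    s=np.linalg.lstsq(np.c_[d1,-d2],o2-o1,rcond=None)[0]
    a,b=o1+d1*s[0],o2+d2*s[1]; return ((a+b)/2).round(0),np.linalg.norm(a-b).round(1)
E
python3 - <<'E'
from h import *
print("torch tip",tri((185,124),(36,217)),"torch end",tri((210,205),(280,315)),"trigger",tri((203,203),(190,262)),"cyl",tri((235,114),(65,110)),"vise",tri((420,250),(500,240)))
crop("pics/scene0.png",60,90,270,240,3.8,"pics/sc2.png")
E
```

```text
torch tip (array([536., 441., 129.]), np.float64(14.4)) torch end (array([371.,  47.,  95.]), np.float64(3.5)) trigger (array([452., 227.,   8.]), np.float64(1.6)) cyl (array([698., 417., 127.]), np.float64(28.1)) vise (array([ 498., -305.,  111.]), np.float64(28.8))
```

View pics/sc2.png

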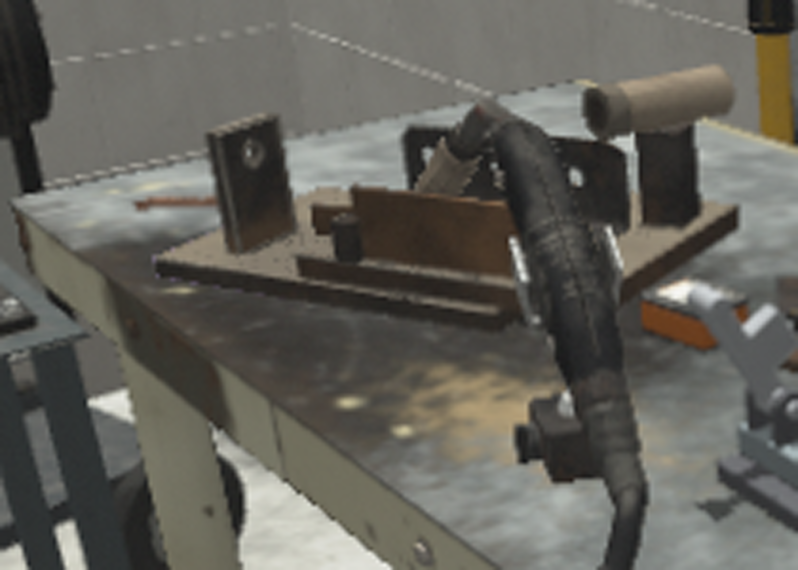

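```bash
cat >> h.py <<'E'
from scipy.spatial.transform import Rotation as Ro
G=np.load("g.npz") 
def g2w(g): g=np.atleast_2d(g).astype(float); return np.c_[g[:,:2]@G['R'].T+G['t'],g[:,2]]
def rep(tg=None):
    o=ctrl.observe(); p=np.array(o['tool_pos']); g=np.r_[G['R'].T@(p[:2]-G['t']),p[2]]
    R=Ro.from_euler('xyz',o['tcp_rot'])
    print('t',round(o['time_s'],2),'gauge pos',g.round(1),'yaw-gauge',(o['tcp_rot'][2]-np.pi/2-G['th']).round(4),o['tcp_rot'].round(3),'F',np.array(o['force']).round(1),'open',round(o['opening'],1))
    if tg is not None: print('to go (tool mm)',R.inv().apply(g2w(tg)[0]-p).round(1))
E
python3 -c "
from h import *
rep((-95,20,231)); print(g2w([-95,20,231]))"
```

```text
t 0.1 gauge pos [-438.3  466.7  230.9] yaw-gauge -0.2145 [-3.142e+00  1.000e-03  1.291e+00] F [-0.8 -0.1  0. ] open 85.4
to go (tool mm) [-3.634e+02  4.305e+02  2.000e-01]
[[451.38729246  12.12915857 231.        ]]
```

drive_tool(
  linear=[
    [0,0,0],
    [0,0,0],
    [-0.039,0.03,0],
    [-0.039,0.03,0],
    [-0.039,0.03,0],
    [-0.039,0.03,0],
    [-0.039,0.03,0],
    [-0.039,0.03,0],
  ],
  turn=[
    [0,0,-0.768],
    [0,0,-0.768],
    [0,0,0],
    [0,0,0],
    [0,0,0],
    [0,0,0],
    [0,0,0],
    [0,0,0],
  ],
  jaw=0,
  squeeze=30,
)

```text
time_s: 0.9
tool_pos: [302.9, 233.5, 231.3]
tcp_rot: [3.141, -0.0, 1.506]
force: [1.4, 0.7, 0.1]
opening: -0.1
```

```bash
python3 -c "
from h import *
rep((-95,20,231))"
```

```text
t 0.9 gauge pos [-257.7  231.2  231.3] yaw-gauge 0.0005 [ 3.141 -0.     1.506] F [1.4 0.7 0.1] open -0.1
to go (tool mm) [-211.3  162.6    0.3]
```

drive_tool(
  linear=[
    [-0.039,0.03,0],
    [-0.039,0.03,0],
    [-0.039,0.03,0],
    [-0.039,0.03,0],
    [-0.03,0.023,0],
    [-0.015,0.01,0],
    [0,0,0],
    [0,0,0],
  ],
  turn=[
    [0,0,0],
    [0,0,0],
    [0,0,0],
    [0,0,0],
    [0,0,0],
    [0,0,0],
    [0,0,0],
    [0,0,0],
  ],
)

```text
time_s: 1.7
tool_pos: [441.7, 24.6, 231.0]
tcp_rot: [-3.141, -0.0, 1.505]
force: [-0.2, -0.5, 0.2]
opening: 0.1
```

```bash
python3 -c "
from h import *
rep((-95,20,108))"
```

```text
t 1.7 gauge pos [-105.5   31.8  231. ] yaw-gauge -0.001 [-3.141 -0.     1.505] F [-0.2 -0.5  0.2] open 0.1
to go (tool mm) [-11.8  10.6 123. ]
```

drive_tool(
  linear=[
    [-0.012,0.01,0.03],
    [0,0,0.04],
    [0,0,0.033],
    [0,0,0.02],
    [0,0,0],
    [0,0,0],
  ],
  turn=[
    [0,0,0],
    [0,0,0],
    [0,0,0],
    [0,0,0],
    [0,0,0],
    [0,0,0],
  ],
)

```text
time_s: 2.3
tool_pos: [451.0, 12.8, 109.0]
tcp_rot: [3.142, -0.0, 1.507]
force: [0.4, 1.0, 1.8]
opening: -0.0
```

```bash
python3 -c "
from h import *
rep((-75,20,108))
for n,b in(('scene',(220,130,380,250)),('top',(235,170,395,290))):
    cv2.imwrite(f'pics/{n}1.png',ctrl.read_camera(n)[:,:,::-1]); crop(f'pics/{n}1.png',*b,3,f'pics/{n}1c.png')
a=cv2.imread('pics/scene1c.png');b=cv2.imread('pics/top1c.png');cv2.imwrite('pics/both1.png',cv2.resize(np.hstack([a,b]),(800,300)))"
```

```text
t 2.3 gauge pos [-95.4  20.6 109. ] yaw-gauge 0.0011 [ 3.142 -0.     1.507] F [0.4 1.  1.8] open -0.0
to go (tool mm) [-0.6 20.4  1. ]
```

View pics/both1.png

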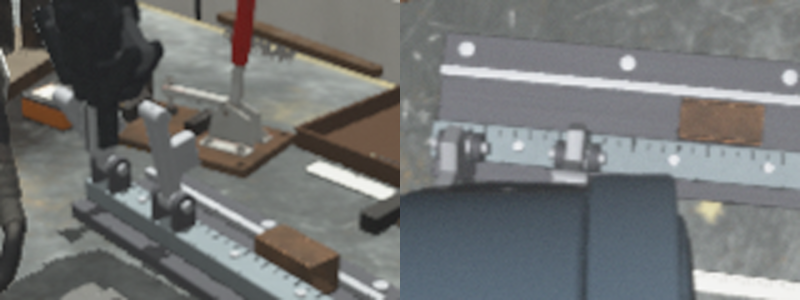

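drive_tool(
  linear=[
    [0,0.015,0],
    [0,0.015,0],
    [0,0.013,0],
    [0,0.008,0],
    [0,0.009,0],
    [0,0,0],
    [0,0,0],
  ],
  turn=[
    [0,0,0],
    [0,0,0],
    [0,0,0],
    [0,0,0],
    [0,0,0],
    [0,0,0],
    [0,0,0],
  ],
)

```text
time_s: 3.1
tool_pos: [511.0, 8.2, 108.4]
tcp_rot: [3.142, -0.0, 1.505]
force: [0.1, 0.4, 0.3]
opening: 0.6
```

```bash
cat > look.py <<'E'
from h import *
import sys
k=sys.argv[1]
rep()
cv2.imwrite(f'pics/scene{k}.png',ctrl.read_camera('scene')[:,:,::-1]); crop(f'pics/scene{k}.png',220,130,380,270,4,f'pics/scene{k}c.png')
E
python3 look.py 2
```

```text
t 3.1 gauge pos [-35.3  20.  108.4] yaw-gauge -0.0 [ 3.142 -0.     1.505] F [0.1 0.4 0.3] open 0.6
```

View pics/scene2c.png

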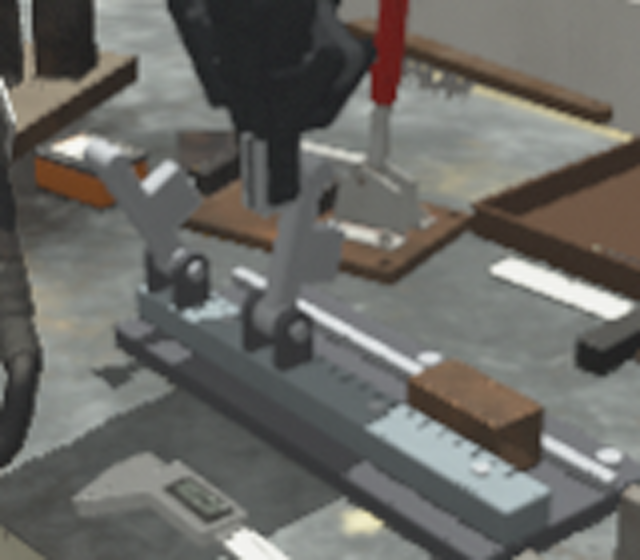

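drive_tool(
  linear=[
    [0,0.009,0.001],
    [0,0.008,0.003],
    [0,0.008,0.005],
    [0,0.007,0.006],
    [0,0.006,0.007],
    [0,0.005,0.007],
    [0,0,0],
    [0,0,0],
  ],
  turn=[
    [0,0,0],
    [0,0,0],
    [0,0,0],
    [0,0,0],
    [0,0,0],
    [0,0,0],
    [0,0,0],
    [0,0,0],
  ],
)

```text
time_s: 3.95
tool_pos: [553.6, 5.4, 78.9]
tcp_rot: [-3.141, 0.0, 1.505]
force: [0.6, -0.2, 0.3]
opening: -0.0
```

```bash
python3 look.py 3
```

```text
t 3.95 gauge pos [ 7.4 19.9 78.9] yaw-gauge -0.0 [-3.141  0.     1.505] F [ 0.6 -0.2  0.3] open -0.0
```

View pics/scene3c.png

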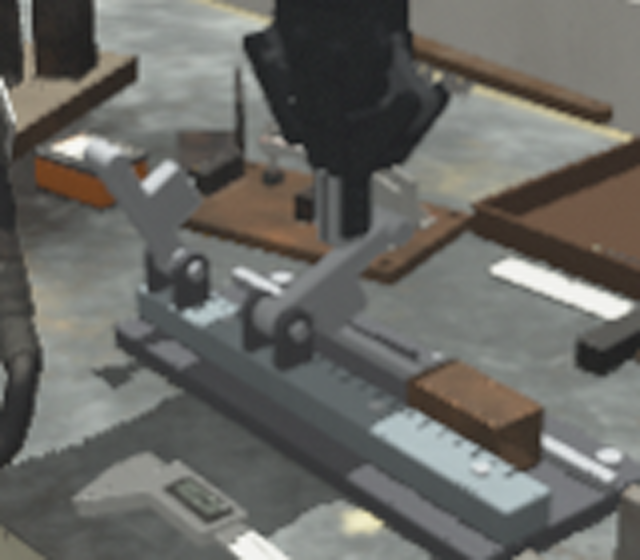

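Bar is now about half down (tip near crop (400,215)); the finger is behind it. Carry on down.

drive_tool(
  linear=[
    [0,0.003,0.006],
    [0,0.002,0.005],
    [0,0.001,0.004],
    [0,0.001,0.004],
    [0,0,0.002],
    [0,0,0.001],
    [0,0,0],
    [0,0,0],
  ],
  turn=[
    [0,0,0],
    [0,0,0],
    [0,0,0],
    [0,0,0],
    [0,0,0],
    [0,0,0],
    [0,0,0],
    [0,0,0],
  ],
)

```text
time_s: 4.8
tool_pos: [560.8, 4.9, 57.3]
tcp_rot: [-3.141, 0.0, 1.505]
force: [1.3, 0.6, -0.4]
opening: -0.1
```

```bash
python3 look.py 4
```

```text
t 4.8 gauge pos [14.6 20.  57.3] yaw-gauge -0.0 [-3.141  0.     1.505] F [ 1.3  0.6 -0.4] open -0.1
```

View pics/scene4c.png

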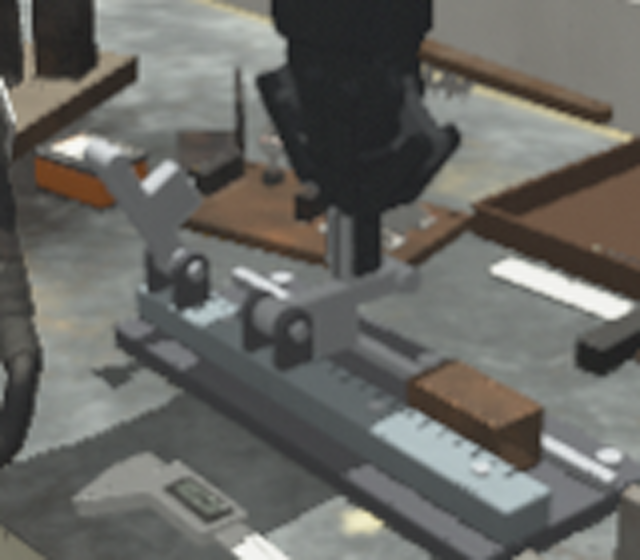

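drive_tool(
  linear=[
    [0,0,0.001],
    [0,0,0.001],
    [0,0,0],
    [0,0,0],
  ],
  turn=[
    [0,0,0],
    [0,0,0],
    [0,0,0],
    [0,0,0],
  ],
)

```text
time_s: 5.25
tool_pos: [561.1, 4.9, 56.7]
tcp_rot: [3.141, -0.0, 1.505]
force: [-8.4, 0.1, 23.9]
opening: -0.3
```

drive_tool(
  linear=[
    [0,0,-0.02],
    [0,0,-0.04],
    [-0.02,0,-0.02],
    [-0.04,-0.005,0],
    [-0.04,-0.005,0],
    [-0.04,-0.005,0],
    [-0.02,0,0],
    [0,0,0],
  ],
  turn=[
    [0,0,0],
    [0,0,0],
    [0,0,0],
    [0,0,0],
    [0,0,0],
    [0,0,0],
    [0,0,0],
    [0,0,0],
  ],
)

```text
time_s: 6.05
tool_pos: [535.1, -156.2, 135.3]
tcp_rot: [3.141, 0.0, 1.502]
force: [0.2, -0.2, -0.6]
opening: 0.4
```

```bash
python3 look.py 5
python3 - <<'E'
from h import *
rep((0,-140,33))
print((proj('scene',g2w([[49,14,57],[49,26,57],[49,14,43],[-34,14,57]]))-[220,130])*4)
cv2.imwrite('pics/top5.png',ctrl.read_camera('top')[:,:,::-1]); crop('pics/top5.png',235,150,435,290,4,'pics/top5c.png')
E
```

```text
t 6.05 gauge pos [  -0.5 -142.5  135.3] yaw-gauge -0.0031 [3.141 0.    1.502] F [ 0.2 -0.2 -0.6] open 0.4
t 6.1 gauge pos [  -0.4 -141.   135.3] yaw-gauge -0.0022 [-3.142 -0.     1.503] F [0.1 0.5 0.3] open -0.1
to go (tool mm) [  1.    0.4 102.3]
[[411.59501511 262.96459906]
 [395.86780427 255.27824558]
 [411.25396213 287.9777375 ]
 [280.88017409 311.1057167 ]]
```

View pics/scene5c.png

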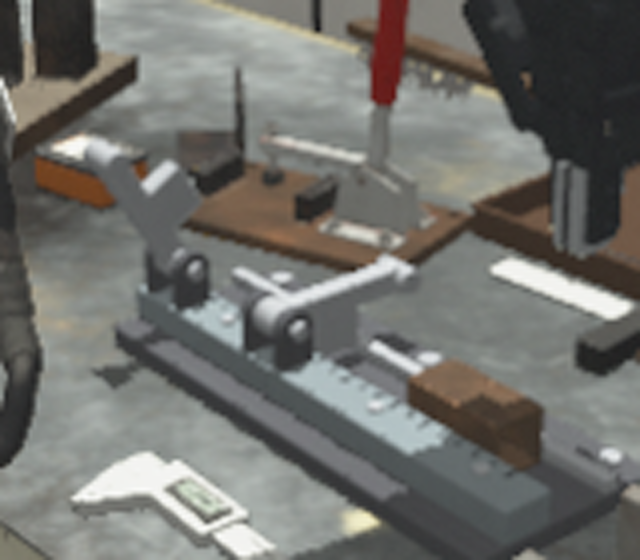

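View pics/top5c.png

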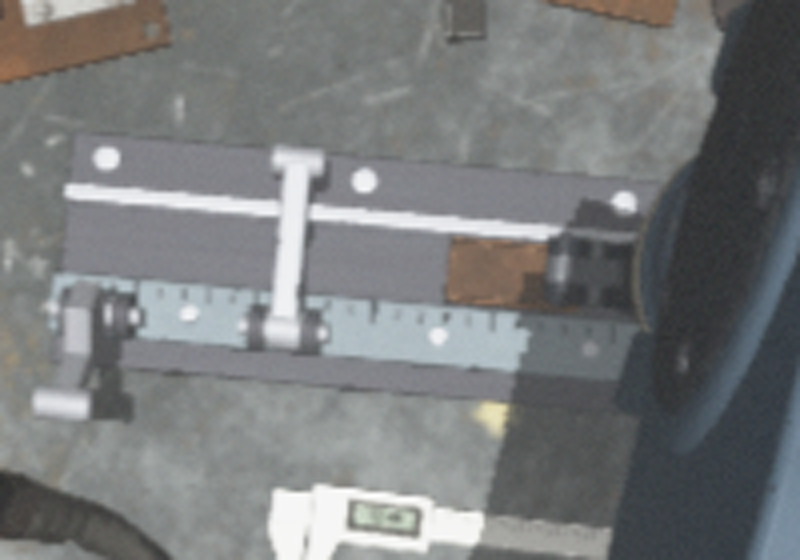

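drive_tool(
  linear=[
    [0,0,0.03],
    [0,0,0.03],
    [0,0,0.025],
    [0,0,0.01],
    [0,0,0.005],
    [0,0,0],
    [0,0,0],
  ],
  turn=[
    [0,0,0],
    [0,0,0],
    [0,0,0],
    [0,0,0],
    [0,0,0],
    [0,0,0],
    [0,0,0],
  ],
)

```text
time_s: 6.85
tool_pos: [536.3, -153.7, 36.4]
tcp_rot: [3.14, 0.0, 1.506]
force: [0.1, 0.1, 0.3]
opening: 0.1
```

```bash
python3 look.py 6
```

```text
t 6.85 gauge pos [   0.6 -140.    36.4] yaw-gauge 0.0003 [3.14  0.    1.506] F [0.1 0.1 0.3] open 0.1
```

View pics/scene6c.png

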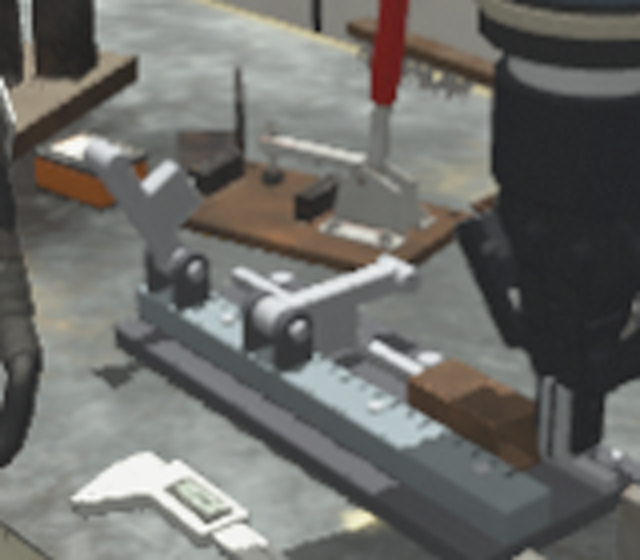

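drive_tool(
  linear=[
    [0,0,0.004],
    [0.008,0,0],
    [0.01,0,0],
    [0.01,0,0],
    [0.01,0,0],
    [0.01,0,0],
    [0.005,0,0],
    [0,0,0],
  ],
  turn=[
    [0,0,0],
    [0,0,0],
    [0,0,0],
    [0,0,0],
    [0,0,0],
    [0,0,0],
    [0,0,0],
    [0,0,0],
  ],
)

```text
time_s: 7.7
tool_pos: [539.0, -100.0, 31.3]
tcp_rot: [-3.142, -0.0, 1.507]
force: [-0.3, -0.1, 0.1]
opening: -0.0
```

```bash
python3 look.py 7
```

```text
t 7.7 gauge pos [ -0.2 -86.1  31.3] yaw-gauge 0.0011 [-3.142 -0.     1.507] F [-0.3 -0.1  0.1] open -0.0
```

View pics/scene7c.png

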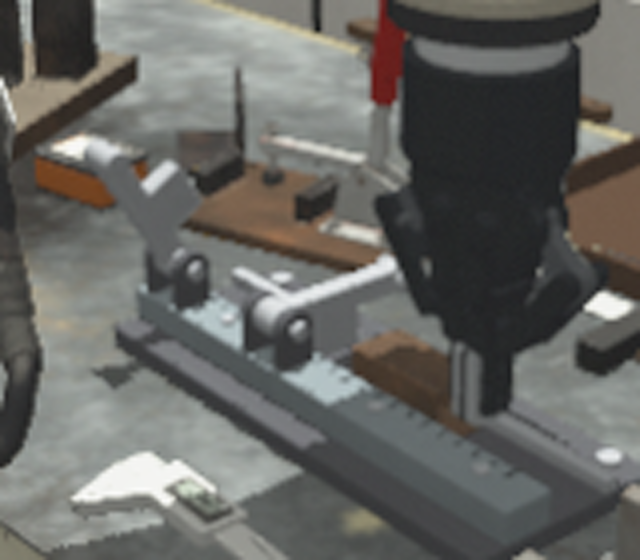

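drive_tool(
  linear=[
    [0.008,0,0],
    [0.008,0,0],
    [0.004,0,0],
    [0.002,0,0],
    [0,0,0],
  ],
  turn=[
    [0,0,0],
    [0,0,0],
    [0,0,0],
    [0,0,0],
    [0,0,0],
  ],
)

```text
time_s: 8.25
tool_pos: [540.4, -78.6, 31.3]
tcp_rot: [-3.142, -0.0, 1.506]
force: [-0.9, -0.9, 0.2]
opening: 0.1
```

```bash
python3 look.py 8
```

```text
t 8.25 gauge pos [ -0.2 -64.7  31.3] yaw-gauge 0.0004 [-3.142 -0.     1.506] F [-0.9 -0.9  0.2] open 0.1
```

View pics/scene8c.png

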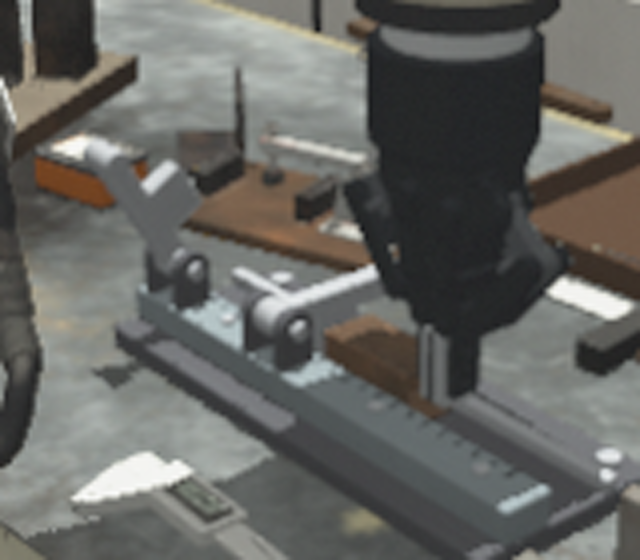

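Tube front is near the blade (crop (330,340)); creep on until the force rises.

drive_tool(
  linear=[
    [0.001,0,0],
    [0.001,0,0],
    [0.001,0,0],
    [0,0,0],
  ],
  turn=[
    [0,0,0],
    [0,0,0],
    [0,0,0],
    [0,0,0],
  ],
)

```text
time_s: 8.7
tool_pos: [540.6, -75.9, 31.3]
tcp_rot: [-3.142, -0.0, 1.505]
force: [0.1, -1.1, 1.1]
opening: 0.1
```

drive_tool(
  linear=[
    [0.001,0,0],
    [0.001,0,0],
    [0,0,0],
  ],
  turn=[
    [0,0,0],
    [0,0,0],
    [0,0,0],
  ],
)

```text
time_s: 9.0
tool_pos: [540.7, -73.8, 31.3]
tcp_rot: [3.142, -0.0, 1.506]
force: [-0.1, -1.1, -1.5]
opening: -0.5
```

drive_tool(
  linear=[
    [0.001,0,0],
    [0,0,0],
  ],
  turn=[
    [0,0,0],
    [0,0,0],
  ],
)

```text
time_s: 9.2
tool_pos: [540.8, -72.8, 31.3]
tcp_rot: [3.142, -0.0, 1.506]
force: [-0.1, -0.6, 0.1]
opening: -0.0
```

drive_tool(
  linear=[
    [0.001,0,0],
    [0,0,0],
  ],
  turn=[
    [0,0,0],
    [0,0,0],
  ],
)

```text
time_s: 9.4
tool_pos: [540.9, -72.0, 31.3]
tcp_rot: [3.142, 0.0, 1.505]
force: [-0.4, -1.6, -0.6]
opening: 0.1
```

```bash
python3 look.py 9;python3 -c "
from h import *
print((proj('scene',g2w([[-15,-46,42],[-15,14,42],[-15,-46,30]]))-[220,130])*4)"
```

```text
t 9.4 gauge pos [ -0.2 -58.1  31.3] yaw-gauge -0.0001 [3.142 0.    1.505] F [-0.4 -1.6 -0.6] open 0.1
[[394.13804073 372.99414279]
 [312.57813308 327.31069812]
 [393.93241829 395.68302477]]
```

View pics/scene9c.png

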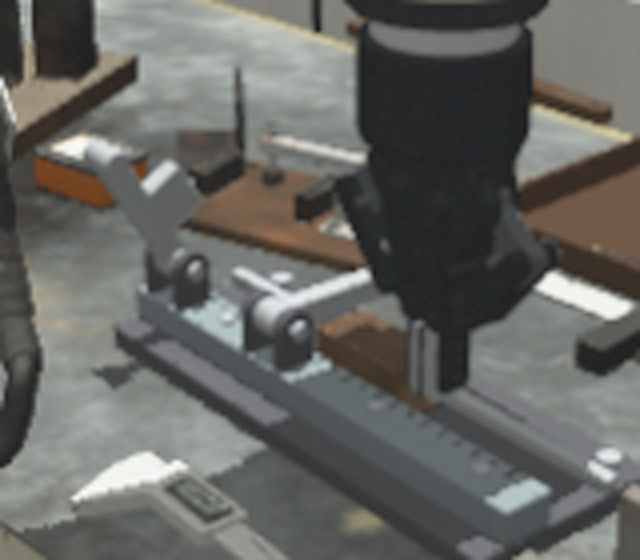

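drive_tool(
  linear=[
    [0.001,0,0],
    [0.001,0,0],
    [0,0,0],
  ],
  turn=[
    [0,0,0],
    [0,0,0],
    [0,0,0],
  ],
)

```text
time_s: 9.75
tool_pos: [541.0, -71.3, 31.4]
tcp_rot: [3.141, 0.003, 1.505]
force: [0.2, -12.5, -0.4]
opening: -0.1
```

drive_tool(
  linear=[
    [-0.005,0,0],
    [-0.015,0,0],
    [-0.02,0,-0.02],
    [-0.03,0,-0.03],
    [-0.03,-0.03,-0.03],
    [-0.03,-0.03,-0.03],
    [0,-0.04,0],
    [0,-0.04,0],
  ],
  turn=[
    [0,0,0],
    [0,0,0],
    [0,0,0],
    [0,0,0],
    [0,0,0],
    [0,0,0],
    [0,0,0],
    [0,0,0],
  ],
)

```text
time_s: 10.55
tool_pos: [394.1, -189.6, 139.6]
tcp_rot: [3.14, 0.0, 1.504]
force: [0.5, 0.2, 0.4]
opening: -0.0
```

drive_tool(
  linear=[
    [0,-0.03,-0.02],
    [0,-0.02,-0.02],
    [0,0,0],
    [0,0,0],
  ],
  turn=[
    [0,0,0],
    [0,0,0],
    [0,0,0],
    [0,0,0],
  ],
)

```text
time_s: 10.95
tool_pos: [345.5, -185.7, 179.4]
tcp_rot: [3.14, 0.0, 1.505]
force: [0.2, -0.4, 0.6]
opening: 0.0
```

```bash
python3 look.py 10
python3 - <<'E'
from h import *
cv2.imwrite('pics/top10.png',ctrl.read_camera('top')[:,:,::-1]); crop('pics/top10.png',235,150,435,290,4,'pics/top10c.png')
print("scene pred tube top, bar",((proj('scene',g2w([[-15,-46,42],[-15,14,42],[15,-46,42],[-15,14,57],[49,14,57],[49,14,43]]))-[220,130])*4).round(0).tolist())
print("top pred",((proj('top',g2w([[-15,-46,42],[15,-46,42],[15,14,42],[49,14,57]]))-[235,150])*4).round(0).tolist())
E
```

```text
t 10.95 gauge pos [-187.7 -184.4  179.4] yaw-gauge -0.0008 [3.14  0.    1.505] F [ 0.2 -0.4  0.6] open 0.0
scene pred tube top, bar [[394.0, 373.0], [313.0, 327.0], [442.0, 353.0], [312.0, 300.0], [412.0, 263.0], [411.0, 288.0]]
top pred [[431.0, 299.0], [436.0, 233.0], [305.0, 222.0], [310.0, 145.0]]
```

View pics/scene10c.png

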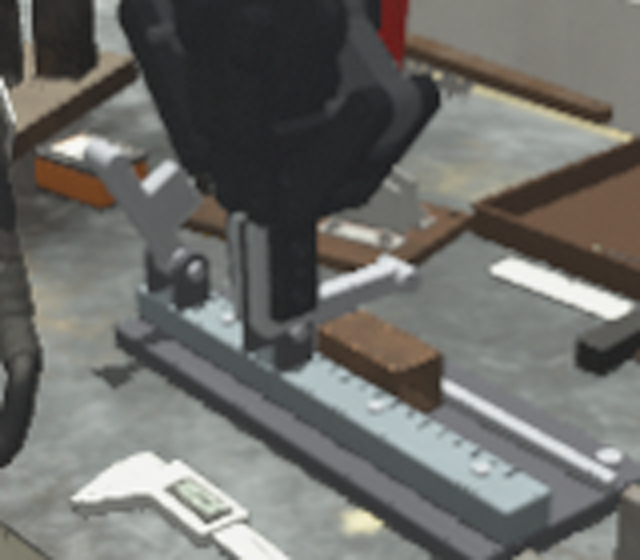

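View pics/top10c.png

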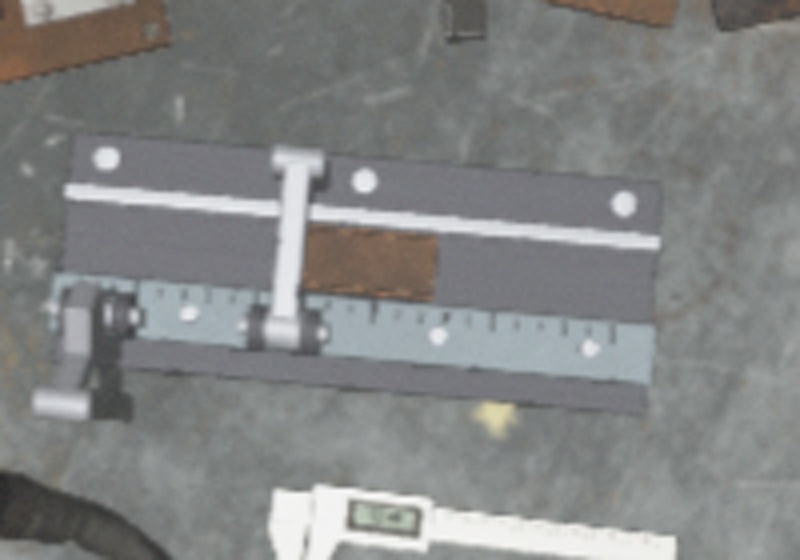

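```bash
python3 -c "
from plant import ctrl
print(ctrl.job_done())"
```

```text
the job is handed in; nothing more can be done
None
```

I flipped the near stop fully down, left the far stop up, and slid the tube until its end rested against the lowered stop. I handed the job in at about 11 s of the 35 s allowed.

- **Near stop:** I pushed it over with the shut fingers and pressed it to its hard end, where the upward force rose to about 24 N with the fingertips at z 57. In the scene view its tip sits within about 1 px of where a fully lowered bar should be.
- **Tube:** I pushed it slowly from behind until the resistance jumped from about 1 N to 12.5 N. After the arm backed off, the top view showed its end within about 1 mm of the expected position against the stop, which is within the calibration error.
- **Far stop:** It looks unmoved in both views, still leaning back at about 2.05 rad.

The arm finished clear of everything. None of the checks failed or disagreed. My one wrong estimate was the finger width, so contact came about 3 mm later in the push than I had worked out.

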